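# Shut and draw tight the capacitor cabinet's door

## Task

Swing the open door of the grey steel cabinet down onto its gasket, then turn its T-handle clockwise a full half turn to its stop so that the latch draws the door tight. Turn in two or more bites: let go of the handle somewhere around half-way and take a fresh grip. Leave the other things on the bench where they are, and let go at the end.

Things in the scene. Friction and masses are not known exactly. Their poses are not given: they have to be found in the camera images.
- cabinet: Light-grey sheet-steel cabinet lying on its back, fixed to the bench, door on top: 260 (its x) by 300 (its y) mm, 120 mm high to the rim. Origin at the centre of its underside; z up. The door's hinge runs along its +x side (far from the robot), the latch edge is the -x side.
- door_hinge (a point): Point at the middle of the hinge line, 124 mm above the bench; the line runs along the cabinet's y.
- door_edge (a point): Middle of the free (latch) edge of the door, on its outer face, 264 mm from the hinge line. Its axes are the door's: x points along the door to the hinge, y along the hinge line, z out of the outer face (straight up when shut). The door is a flat light-grey panel 304 mm wide along y and 5 mm thick, with nothing on its outer face but the T-handle.
- door (a joint): Door angle, rad. 0 = drawn tight and level; about 0.016 = lying on the uncompressed gasket; grows as it opens, to 1.15. The hinge is stiff: the door stays where it is left, and takes about 1 to 6 N at the free edge to push down. The springy rubber gasket pushes the free edge up when squeezed (about 7 N per mm), so only the latch can hold it tight.
- tee_grip (a point): Centre of the T-handle's crossbar: dark steel bar 84 mm long (along this point's y), 14 mm wide (x), 18 mm high (z), on a 16 mm round stem. It stands 39 mm above the door's outer face; the gap under the bar is 30 mm. The turning axis passes through it, square to the door, 47 mm from the free edge at mid-width. A short nose at the stem's foot points along the point's x: towards the hinge when unlatched, towards the free edge when latched.
- tee (a joint): T-handle angle, rad, growing clockwise as seen from outside the door (above). 0 = unlatched, bar parallel to the hinge; 3.14 = stop, latched, bar parallel to the hinge again. It stays where it is left; turning takes up to about 0.3 N m, most of it in the last third where the pawl goes under the rim and pulls the door down. With the handle turned far before the door is down, the pawl strikes the rim.
- capacitor_mid (a point): Bystander: loose blue capacitor, 72 mm across (78 at its black foot), 85 mm high, upright; point at mid-height.
- driver_grip (a point): Bystander: loose screwdriver 200 mm long lying on the bench; point on its handle.
- clamp_mid (a point): Bystander: loose black plastic clamp ring, 90 mm outside diameter, 25 mm high, lying flat; point at its centre.

How it is judged:
By the outcome, as a careful person would: the job done as asked, in the order asked, and still so for the second after the job is handed in, with the robot touching nothing.
It also fails if it takes over 69 s, if anything falls off the work surface, if the arm or the gripper's body presses on something with over 40 N, if the wrist force passes 120 N, or if a joint passes its speed limit or range.

## Robot

A 6-joint arm with a two-finger parallel gripper is mounted at the origin on the work surface. World frame = base frame: x ahead of the robot, y to its left, z up, the work surface at z = 0. Lengths are in m, angles in rad, forces in N, time in s.
With the tool pointing down it reaches from about 0.3 to 0.775 m from the base axis. Payload 14.6 kg.
Tool frame: the origin (TCP) lies on the centre line of the jaws, within the pads' length; the fingertips stand 14 mm ahead of it and the grasp point (between the pads) lies 5 mm behind it; z points along the fingers, y is the line along which they close (so a half turn about z gives the same grasp; the last joint's range is limited). The gripper opens to 85 mm and grips with 20 to 120 N. Pads are 22 mm wide; open, the fingers measure 114 mm over their backs; the gripper's body (76 mm by 85 mm) begins 54 mm behind the grasp point. The pads swing forward as they close: fully open they stand 13 mm farther back than shut.
Start: joints at [1.062, 0.3, 1.521, -0, 1.321, -0.067], TCP at [0.235, 0.497, 0.245] pointing down, gripper open.
Joint ranges: [-3.03, 3.03], [-0.79, 2.21], [0.23, 2.52], [-1.04, 4.18], [0, 3.07], [-2.55, 2.55]. Speed limits (rad/s): [2.22, 2.22, 2.57, 3.14, 3.14, 3.14].

## Interface

Orientations are given as a unit quaternion [x, y, z, w].
In Python, from rig import monitor, imaging, ticket gives the robot as it stands.
- The arm moves only by the tool servo_tool, never from a script. Its argument "deltas" is a list of rows, each a list of 2 entries, a list of its own where there are three numbers: the shift along the tool's x, y, z in cm, then the turn, a rotation vector about the tool's x, y, z in degrees. A call has exactly 8 rows; each row is the pose to reach, as a shift and turn from the pose commanded when the call began, along the tool's axes at that moment; what a row does not reach only later rows make up. A row lasts 1/8 s, in which the tool goes at most 62.5 mm and 10.7 degrees, less where a joint would pass 70% of its speed; a pose out of reach is approached as far as the arm can. A call with a gripper value outside its range is refused whole. "grip" is the finger opening in cm, from 0 to 8.54, set as the call begins (left out, the last holds). The fingers move at their own pace and stop on an object; "grip_force" is the grip in N (left out, the last holds). Time passes only in rows, so rows that repeat a pose let the fingers close, or fill a call up. It gives the time, the measured TCP pose, the force, the opening and the grip force at its end, in the units of the state.
- monitor.read_state(): the state, without advancing time (a new reading comes with each control period).
- imaging.grab_frame(name): name is "side" or "top"; returns (picture, depth): 420x560x3 uint8, red, green, blue; 420x560 float32, m along the optical axis (not along the pixel's ray), 0 where there is no reading.
- imaging.get_calibration(name): a dict with "intrinsics" (3x3 intrinsics, pixels), "distortion" ([k1, k2, p1, p2, k3] as OpenCV has them; the pictures are not rectified), "position" and "rotation" of the camera in the world. Camera axes: x right, y down, z forward; pixel columns grow to the right and rows downward; lengths in m; the calibration is good to about 2 mm. A picture is of the moment at which its call begins. get_calibration takes no time and is no camera call.
- ticket.job_done(): hands the job in; it is judged then, once.
The state is a dict: "time": time; "qpos": joint angles; "joint_velocities": joint speeds; "joint_efforts": joint torques, N m; "ee_pos": TCP position; "eef_rot": TCP orientation; "ft_force": force on the tool from outside, world axes, zero at the start; "ft_torque": the same for the moment, N m; "opening": finger opening in m; "grip_force": force on a finger pad.
Only numpy, scipy, OpenCV 4.12 (cv2) and the standard library are available. Lean on these libraries where they do the work, as an engineer would, in place of code of your own. Each camera call takes 0.05 s, during which the arm holds its last target. There are 200 camera calls.

## Working session

There is one attempt and no reset: what is moved stays moved. The work goes in short steps, Python scripts to look and compute and a tool call to move; the robot and the scene stay as the last step left them, time stands still between calls to the robot, and variables do not carry over. Pictures are saved under pics/ and viewed, at most 10 in all, crops included, and the job is handed in when it is done.

Besides the shell and the picture viewer there is one more tool, called after "Request:" as name(argument=value, ...), one argument or row to a line, values as JSON. servo_tool: Moves the arm, as the interface text tells. Its arguments: {"type":"object","properties":{"deltas":{"type":"array"},"grip":{"type":"number"},"grip_force":{"type":"number"}},"required":["deltas"]}

```bash
mkdir -p pics; cat > h.py <<'E'
import numpy as np,cv2
from rig import monitor,imaging,ticket
def grab(n,f=None):
    p,d=imaging.grab_frame(n)
    if f: cv2.imwrite('pics/'+f,p[:,:,::-1])
    return p,d
def pts(n,d):
    c=imaging.get_calibration(n);K=np.array(c['intrinsics'],float);D=np.array(c['distortion'],float)
    h,w=d.shape;u,v=np.meshgrid(np.arange(w),np.arange(h))
    r=cv2.undistortPoints(np.stack([u,v],-1).reshape(-1,1,2).astype(np.float64),K,D).reshape(h,w,2)
    X=np.concatenate([r,np.ones((h,w,1))],-1)*d[...,None]
    return X@np.array(c['rotation']).T+np.array(c['position'])
E
python3 - <<'E'
from h import *
s=monitor.read_state();print(s)
for n in('top','side'):
    p,d=grab(n,n+'0.png');np.savez(n+'0.npz',p=p,d=d,X=pts(n,d));c=imaging.get_calibration(n);print(n,c['position'],c['rotation'],(d>0).mean())
E
```

```text
{'time': 0.0, 'qpos': array([ 1.06240477e+00,  3.00500509e-01,  1.52158968e+00, -1.60446703e-05,
        1.32064737e+00, -6.66028769e-02]), 'joint_velocities': array([-0.00080982, -0.00015732, -0.00042247,  0.00112024, -0.00022593,
        0.00126252]), 'joint_efforts': array([-9.94605798e-04, -5.43497050e+01, -3.61798203e+01, -1.16012634e-04,
        3.94330695e-03, -3.26564691e-05]), 'ee_pos': array([0.23506236, 0.49700821, 0.24470152]), 'eef_rot': array([ 2.19100342e-01,  9.75702164e-01, -5.51162655e-04, -1.54868694e-04]), 'ft_force': array([0.19117527, 0.34100957, 0.05945308]), 'ft_torque': array([-0.0008977 ,  0.02377004, -0.03705104]), 'grip_force': 0.0, 'opening': 0.08523682104941946}Traceback (most recent call last):
  File "<stdin>", line 4, in <module>
  File "h.py", line 12, in pts
    return X@np.array(c['rotation']).T+np.array(c['position'])
           ~^~~~~~~~~~~~~~~~~~~~~~~~~~
ValueError: matmul: Input operand 1 has a mismatch in its core dimension 0, with gufunc signature (n?,k),(k,m?)->(n?,m?) (size 4 is different from 3)
```

View pics/top0.png

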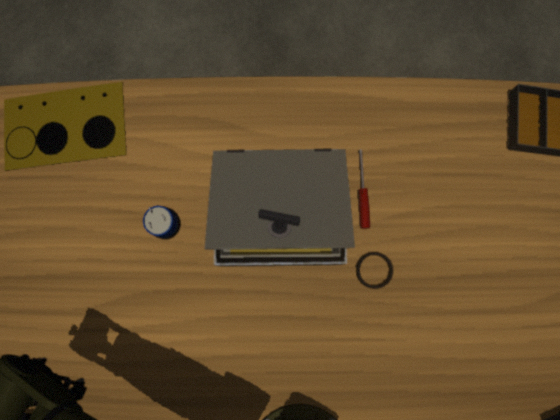

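The top view shows the door's hinge edge at row ~150 and free edge at row ~247 (cols 205–353). The tee bar runs from (258,213) to (299,221). The capacitor is at (160,221), the screwdriver at (363,190) and the ring at (374,270).

```bash
sed -i 's/^import numpy.*/import numpy as np,cv2\nfrom scipy.spatial.transform import Rotation as R/; s/np.array(c\[.rotation.\]).T/rot(c).T/' h.py; cat >> h.py <<'E'
def rot(c):
    q=np.array(c['rotation'],float); return q if q.shape==(3,3) else R.from_quat(q).as_matrix()
E
python3 - <<'E'
from h import *
for n in('top','side'):
    p,d=grab(n,n+'1.png');X=pts(n,d);np.savez(n+'0.npz',p=p,d=d,X=X);c=imaging.get_calibration(n);print(n,c['position'],rot(c).round(3).tolist(),(d>0).mean())
    if n=='top':
        for (u,v) in [(100,300),(258,213),(299,221),(278,217),(280,238),(215,240),(345,240),(220,160),(340,160),(280,160),(160,221),(374,254),(363,200),(220,263),(345,263),(450,300)]: print(u,v,X[v,u].round(4))
E
```

```text
top [0.43245978 0.03325749 1.336371  ] [[-0.006, -0.995, 0.097], [-1.0, 0.006, -0.001], [0.001, -0.097, -0.995]] 0.9958545918367347
100 300 [3.787e-01 5.016e-01 4.000e-04]
258 213 [0.5631 0.0873 0.2735]
299 221 [0.5468 0.0058 0.2714]
278 217 [0.5541 0.0474 0.2795]
280 238 [0.5153 0.044  0.2427]
215 240 [0.5117 0.1764 0.2459]
345 240 [ 0.51   -0.0878  0.2487]
220 160 [0.7005 0.1801 0.1439]
340 160 [ 0.6986 -0.0914  0.1449]
280 160 [0.6992 0.0442 0.144 ]
160 221 [0.5685 0.3281 0.0875]
374 254 [ 0.491  -0.1832  0.0275]
363 200 [ 0.6249 -0.1593  0.023 ]
220 263 [0.4683 0.1802 0.1287]
345 263 [ 0.467  -0.1012  0.1218]
450 300 [ 0.3745 -0.3797 -0.0009]
side [-0.05579058 -0.11251983  0.71739084] [[0.264, -0.654, 0.708], [-0.964, -0.182, 0.192], [0.003, -0.734, -0.679]] 0.9961139455782313
```

View pics/side1.png

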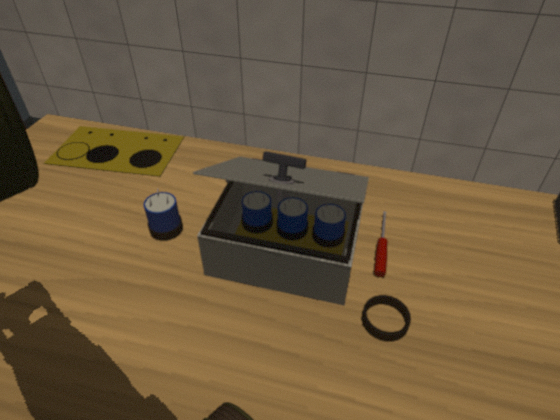

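The side view shows the door open about 30°, with its free edge from (197,173) to (367,195) and the tee at (285,160). The bystanders stand clear of it. Next I fit the door plane and the cabinet rim, and work out the moves.

```bash
python3 - <<'E'
from h import *
z=np.load('top0.npz');X=z['X'];p=z['p']
m=np.zeros(X.shape[:2],bool);m[158:240,218:342]=1;m[200:240,250:310]=0
P=X[m];c=np.median(P,0);P=P[np.abs(P[:,2]-c[2])<.1];A=np.c_[P[:,:2],np.ones(len(P))];k=np.linalg.lstsq(A,P[:,2],rcond=None)[0]
n=np.array([-k[0],-k[1],1]);n/=np.linalg.norm(n);print('normal',n,'ang',np.arccos(n[2]),'res',np.std(A@k-P[:,2]))
Q=X[125:300,190:365].reshape(-1,3);dd=(Q-np.r_[0,0,k[2]])@n
D=Q[np.abs(dd)<.004]; print('door ext',np.percentile(D,[.5,99.5],axis=0))
r=cv2.minAreaRect(D[:,:2].astype(np.float32));print(r)
T=Q[(dd>.032)&(dd<.046)]; print('bar',T.mean(0),len(T),dd.max());u,s,vt=np.linalg.svd(T-T.mean(0));print(vt[0],T.min(0),T.max(0),np.percentile((dd[(dd>.03)]),[10,50,90]))
r=cv2.minAreaRect((T[:,:2]).astype(np.float32));print(r)
Ri=Q[(abs(Q[:,2]-.122)<.008)&(Q[:,0]<.50)];print('rim',Ri.min(0),Ri.max(0),len(Ri))
for nm,(a,b,c_,d_) in dict(cap=(190,250,135,185),ring=(245,295,350,400),drv=(145,235,352,375)).items():
    B=X[a:b,c_:d_].reshape(-1,3);B=B[B[:,2]>.008];print(nm,B.min(0).round(3),B.max(0).round(3))
E
```

```text
normal [0.47210263 0.00236312 0.88154042] ang 0.491681139257875 res 0.0020071939420788516
door ext [[ 0.49423383 -0.10375511  0.13063882]
 [ 0.72670754  0.19624287  0.25576928]]
((0.6107197403907776, 0.046301618218421936), (0.23556198179721832, 0.3037269413471222), 0.3384972810745239)
bar [0.55128588 0.04878037 0.27084306] 187 0.9238972371006937
[-0.22720506 -0.96739154  0.11194403] [0.53867418 0.00571047 0.2607744 ] [0.57235669 0.08775083 0.28021282] [0.03732055 0.04758612 0.92389724]
((0.5546291470527649, 0.0467846654355526), (0.08423740416765213, 0.01934001035988331), 77.39083099365234)
rim [ 0.4639827  -0.10386188  0.11412909] [0.49883626 0.19509117 0.12999348] 1138
cap [0.432 0.033 0.008] [0.656 0.413 1.336]
ring [ 0.393 -0.247  0.008] [0.512 0.033 1.336]
drv [ 0.432 -0.192  0.008] [0.756 0.033 1.336]
```

Request:
servo_tool(
  deltas=[
    [[-5, -2.6, -4], [0, 0, 8]],
    [[-10, -5.2, -8], [0, 0, 16]],
    [[-15, -8, -10], [0, 0, 24]],
    [[-20, -10.6, -10], [0, 0, 32]],
    [[-25, -13.2, -10], [0, 0, 40]],
    [[-30, -15.8, -10], [0, 0, 48]],
    [[-35.5, -18.5, -10], [0, 0, 56.5]],
    [[-40.5, -21.3, -10], [0, 0, 64.7]],
  ],
  grip=0,
  grip_force=20,
)

```text
time: 1.15
ee_pos: [0.5112, 0.1296, 0.3451]
eef_rot: [0.709, 0.705, -0.0, -0.0]
ft_force: [-0.3, 0.5, -0.3]
opening: -0.0004
grip_force: 0.0
```

Request:
servo_tool(
  deltas=[
    [[0, 0, 3.5], [0, 0, 0]],
    [[0, 0, 7], [0, 0, 0]],
    [[0, 0, 8], [0, 0, 0]],
    [[0, -0.4, 9], [0, 0, 0]],
    [[0, -0.8, 10], [0, 0, 0]],
    [[0, -1.2, 11], [0, 0, 0]],
    [[0, -1.5, 12], [0, 0, 0]],
    [[0, -1.8, 13], [0, 0, 0]],
  ],
)

```text
time: 2.15
ee_pos: [0.492, 0.1315, 0.2147]
eef_rot: [0.707, 0.707, 0.0, 0.0]
ft_force: [-0.3, 0.4, 1.1]
opening: 0.0003
grip_force: 0.4
```

Request:
servo_tool(
  deltas=[
    [[0, -0.3, 1], [0, 0, 0]],
    [[0, -0.6, 2], [0, 0, 0]],
    [[0, -0.8, 3], [0, 0, 0]],
    [[0, -0.9, 4], [0, 0, 0]],
    [[0, -1.0, 5], [0, 0, 0]],
    [[0, -1.1, 5.7], [0, 0, 0]],
    [[0, -1.1, 6.3], [0, 0, 0]],
    [[0, -1.1, 6.6], [0, 0, 0]],
  ],
)

```text
time: 3.15
ee_pos: [0.4812, 0.1315, 0.149]
eef_rot: [0.707, 0.707, -0.0, -0.0]
ft_force: [-0.6, -0.2, 1.4]
opening: 0.0002
grip_force: 0.2
```

Request:
servo_tool(
  deltas=[
    [[0, 0, 0.1], [0, 0, 0]],
    [[0, 0, 0.2], [0, 0, 0]],
    [[0, 0, 0.3], [0, 0, 0]],
    [[0, 0, 0.4], [0, 0, 0]],
    [[0, 0, 0.5], [0, 0, 0]],
    [[0, 0, 0.6], [0, 0, 0]],
    [[0, 0, 0.7], [0, 0, 0]],
    [[0, 0, 0.7], [0, 0, 0]],
  ],
)

```text
time: 4.15
ee_pos: [0.4813, 0.1315, 0.1436]
eef_rot: [0.707, 0.707, 0.0, 0.0]
ft_force: [-8.0, -1.2, 18.0]
opening: 0.0001
grip_force: 8.9
```

Request:
servo_tool(
  deltas=[
    [[0, 0, -2], [0, 0, 0]],
    [[1, 0, -5], [0, 0, 0]],
    [[3, 0, -9], [0, 0, 0]],
    [[6, 0, -11], [0, 0, 0]],
    [[9, 0, -12], [0, 0, 0]],
    [[10, 0, -12], [0, 0, 0]],
    [[10, 0, -12], [0, 0, 0]],
    [[10, 0, -12], [0, 0, 0]],
  ],
  grip=8.5,
)

```text
time: 5.15
ee_pos: [0.4812, 0.2307, 0.2617]
eef_rot: [0.707, 0.707, -0.0, -0.0]
ft_force: [-0.1, -0.2, -0.9]
opening: 0.085
grip_force: 0.0
```

```bash
cat > m.py <<'E'
from h import *
import sys
p,d=grab('top',sys.argv[1]);X=pts('top',d)
x,y,z=X[...,0],X[...,1],X[...,2]
box=(x>.44)&(x<.74)&(y>-.12)&(y<.21)
D=X[box&(z>.11)&(z<.142)];A=np.c_[D[:,:2],np.ones(len(D))]
k=np.linalg.lstsq(A,D[:,2],rcond=None)[0];print('plane',k,'ang',-k[0],'z at tee',k@[.51,.046,1])
b=box&(np.hypot(x-.51,y-.046)<.06)&(z-(X[...,:2]@k[:2]+k[2])>.036)&(z<.2)
T=X[b];print('n',len(T),'z',np.median(T[:,2]))
r=cv2.minAreaRect(T[:,:2].astype(np.float32));print(r)
u,s,vt=np.linalg.svd(T[:,:2]-T[:,:2].mean(0),full_matrices=False);print(T.mean(0),vt[0],'tee deg mod 180',np.degrees(np.arctan2(vt[0][0],vt[0][1]))%180)
print(monitor.read_state()['ee_pos'])
E
python3 m.py top2.png
```

```text
plane [-0.01117573  0.0008779   0.13874911] ang 0.011175731627905574 z at tee 0.1330898700179301
n 262 z 0.18049821148669687
((0.5086928009986877, 0.04650697112083435), (0.08349993079900742, 0.014424625784158707), 75.68032836914062)
[0.5084353  0.04666936 0.18053716] [0.24679907 0.96906667] tee deg mod 180 14.288178115452407
[0.48126439 0.23063234 0.26185806]
```

View pics/top2.png

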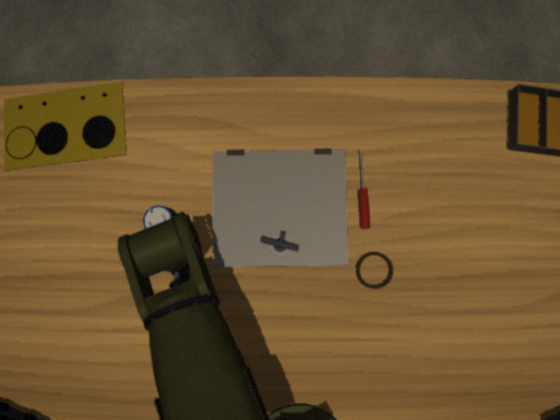

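The door lies shut on its gasket, and the tee is at (280,242), about 14° clockwise. The nose points toward the hinge. I go over the tee and straddle the bar.

Request:
servo_tool(
  deltas=[
    [[-5, 0.7, 0], [0, 0, 4]],
    [[-10, 1.5, 0], [0, 0, 8]],
    [[-15, 2.2, 0], [0, 0, 12]],
    [[-18.4, 2.75, 0], [0, 0, 14.3]],
    [[-18.4, 2.75, 0.5], [0, 0, 14.3]],
    [[-18.4, 2.75, 3.5], [0, 0, 14.3]],
    [[-18.4, 2.75, 6.5], [0, 0, 14.3]],
    [[-18.4, 2.75, 9.6], [0, 0, 14.3]],
  ],
)

```text
time: 6.2
ee_pos: [0.5084, 0.0478, 0.1652]
eef_rot: [0.789, 0.614, 0.0, -0.0]
ft_force: [0.5, 0.5, 0.9]
opening: 0.0848
grip_force: 0.0
```

Request:
servo_tool(
  deltas=[
    [[0, 0, 0], [0, 0, 0]],
    [[0, 0, 0], [0, 0, 0]],
    [[0, 0, 0], [0, 0, 0]],
    [[0, 0, 0], [0, 0, 0]],
    [[0, 0, 0], [0, 0, 0]],
    [[0, 0, 0], [0, 0, 0]],
    [[0, 0, 0], [0, 0, 0]],
    [[0, 0, 0], [0, 0, 0]],
  ],
  grip=0.5,
  grip_force=60,
)

```text
time: 7.2
ee_pos: [0.5086, 0.0476, 0.1671]
eef_rot: [0.79, 0.614, 0.0, -0.0]
ft_force: [-4.6, 1.2, 6.2]
opening: 0.013
grip_force: 59.1
```

Request:
servo_tool(
  deltas=[
    [[0, 0, 0], [0, 0, 5]],
    [[0, 0, 0], [0, 0, 10]],
    [[0, 0, 0], [0, 0, 15]],
    [[0, 0, 0], [0, 0, 20]],
    [[0, 0, 0], [0, 0, 26]],
    [[0, 0, 0], [0, 0, 32]],
    [[0, 0, 0], [0, 0, 38]],
    [[0, 0, 0], [0, 0, 44]],
  ],
)

```text
time: 8.2
ee_pos: [0.5101, 0.0465, 0.1672]
eef_rot: [0.962, 0.271, 0.002, 0.001]
ft_force: [12.1, -9.7, -3.1]
opening: 0.013
grip_force: 59.8
```

Request:
servo_tool(
  deltas=[
    [[0, 0, 0], [0, 0, 5]],
    [[0, 0, 0], [0, 0, 10]],
    [[0, 0, 0], [0, 0, 15]],
    [[0, 0, 0], [0, 0, 20]],
    [[0, 0, 0], [0, 0, 26]],
    [[0, 0, 0], [0, 0, 32]],
    [[0, 0, 0], [0, 0, 37]],
    [[0, 0, 0], [0, 0, 40]],
  ],
)

```text
time: 9.2
ee_pos: [0.5105, 0.0447, 0.1673]
eef_rot: [0.997, -0.074, 0.003, 0.002]
ft_force: [14.1, -24.0, -3.0]
opening: 0.0131
grip_force: 59.0
```

Request:
servo_tool(
  deltas=[
    [[0, 0, 0], [0, 0, 0]],
    [[0, 0, 0], [0, 0, 0]],
    [[0, 0, 0], [0, 0, 0]],
    [[0, 0, 0], [0, 0, 0]],
    [[0, 0, -3], [0, 0, 0]],
    [[0, 0, -7.5], [0, 0, 0]],
    [[-0.8, -5, -9.5], [0, 0, -10]],
    [[-1.6, -10, -9.5], [0, 0, -20]],
  ],
  grip=8.5,
)

```text
time: 10.2
ee_pos: [0.5077, 0.1499, 0.2632]
eef_rot: [0.995, 0.104, 0.002, -0.0]
ft_force: [0.2, -0.8, -0.0]
opening: 0.0848
grip_force: 0.0
```

Request:
servo_tool(
  deltas=[
    [[-2, -4, 0], [0, 0, -10.5]],
    [[-4.2, -8, 0], [0, 0, -21]],
    [[-4.2, -8, 0], [0, 0, -31.5]],
    [[-4.2, -8, 0], [0, 0, -42]],
    [[-4.2, -8, 0], [0, 0, -52.5]],
    [[-4.2, -8, 0], [0, 0, -63]],
    [[-4.2, -8, 0], [0, 0, -73.5]],
    [[-4.2, -8, 0], [0, 0, -80]],
  ],
)

```text
time: 11.2
ee_pos: [0.4499, 0.2187, 0.2613]
eef_rot: [0.695, 0.719, -0.0, -0.0]
ft_force: [-0.5, -0.1, -0.5]
opening: 0.0845
grip_force: 0.0
```

```bash
python3 m.py top3.png; python3 -c "
from h import *
s=monitor.read_state();print(s['qpos'],s['eef_rot'],R.from_quat(s['eef_rot']).as_matrix()[:,1])"
```

```text
plane [-0.01038637  0.00064796  0.13820609] ang 0.01038637262461263 z at tee 0.13293884713799972
n 251 z 0.1805824600354453
((0.5087258815765381, 0.04657197371125221), (0.01399281993508339, 0.08293727040290833), 81.8382797241211)
[0.50796788 0.04656458 0.18047578] [-0.98960355  0.14382216] tee deg mod 180 98.2690791270656
[0.44987764 0.21866924 0.26127642]
[3.79190417e-01 1.75743615e-01 1.63667663e+00 2.43324106e-05
 1.32924296e+00 3.39951435e-01] [ 6.93100607e-01  7.20840861e-01 -2.72454746e-05 -2.53292638e-05] [ 9.99230476e-01  3.92230964e-02 -7.43907591e-05]
```

View pics/top3.png

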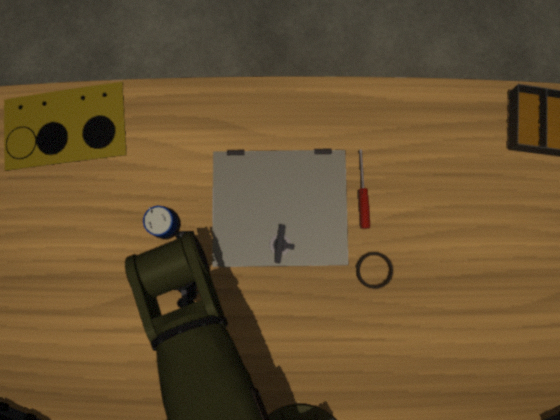

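The tee is at 98° with its nose pointing right, and the bystanders have not moved. I regrip with the wrist a half turn back.

Request:
servo_tool(
  deltas=[
    [[-3, 1, 0], [0, 0, -10]],
    [[-7, 2, 0], [0, 0, -20]],
    [[-11, 3.5, 0], [0, 0, -30]],
    [[-15, 5, 0], [0, 0, -40]],
    [[-17.7, 5.4, 0], [0, 0, -50]],
    [[-17.7, 5.4, 0], [0, 0, -60]],
    [[-17.7, 5.4, 0], [0, 0, -70]],
    [[-17.7, 5.4, 0], [0, 0, -79.4]],
  ],
)

```text
time: 12.25
ee_pos: [0.5091, 0.0432, 0.2613]
eef_rot: [0.076, 0.997, 0.0, -0.0]
ft_force: [-0.2, -0.1, -0.1]
opening: 0.0847
grip_force: 0.0
```

Request:
servo_tool(
  deltas=[
    [[0, 0, 0], [0, 0, 0]],
    [[0, 0, 3], [0, 0, 0]],
    [[0, 0, 6], [0, 0, 0]],
    [[0, 0, 9], [0, 0, 0]],
    [[0, 0, 9.5], [0, 0, 0]],
    [[0, 0, 9.5], [0, 0, 0]],
    [[0, 0, 9.5], [0, 0, 0]],
    [[0, 0, 9.5], [0, 0, 0]],
  ],
)

```text
time: 13.25
ee_pos: [0.5095, 0.0432, 0.1671]
eef_rot: [0.078, 0.997, 0.0, 0.001]
ft_force: [-1.1, -0.0, 0.3]
opening: 0.0854
grip_force: 0.0
```

Request:
servo_tool(
  deltas=[
    [[0, 0, 0], [0, 0, 0]],
    [[0, 0, 0], [0, 0, 0]],
    [[0, 0, 0], [0, 0, 0]],
    [[0, 0, 0], [0, 0, 0]],
    [[0, 0, 0], [0, 0, 0]],
    [[0, 0, 0], [0, 0, 0]],
    [[0, 0, 0], [0, 0, 0]],
    [[0, 0, 0], [0, 0, 0]],
  ],
  grip=0.5,
  grip_force=80,
)

```text
time: 14.25
ee_pos: [0.5093, 0.0442, 0.1666]
eef_rot: [0.077, 0.997, 0.001, 0.0]
ft_force: [0.1, 9.2, 0.8]
opening: 0.0126
grip_force: 78.2
```

Request:
servo_tool(
  deltas=[
    [[-0.1, 0.1, 0], [0, 0, 4]],
    [[-0.12, 0.12, 0], [0, 0, 9]],
    [[-0.12, 0.12, 0], [0, 0, 14]],
    [[-0.12, 0.12, 0], [0, 0, 19]],
    [[-0.12, 0.12, 0.05], [0, 0, 24]],
    [[-0.12, 0.12, 0.1], [0, 0, 30]],
    [[-0.12, 0.12, 0.1], [0, 0, 36]],
    [[-0.12, 0.12, 0.15], [0, 0, 42]],
  ],
)

```text
time: 15.25
ee_pos: [0.5089, 0.0435, 0.1654]
eef_rot: [0.431, 0.902, -0.002, -0.002]
ft_force: [-23.7, -7.7, 21.0]
opening: 0.0131
grip_force: 81.5
```

Request:
servo_tool(
  deltas=[
    [[0, 0, 0.03], [0, 0, 5]],
    [[0, 0, 0.06], [0, 0, 10]],
    [[0, 0, 0.1], [0, 0, 15]],
    [[0, 0, 0.13], [0, 0, 20]],
    [[0, 0, 0.16], [0, 0, 25]],
    [[0, 0, 0.2], [0, 0, 30]],
    [[0, 0, 0.2], [0, 0, 35]],
    [[0, 0, 0.2], [0, 0, 38]],
  ],
)

```text
time: 16.25
ee_pos: [0.5078, 0.0432, 0.1636]
eef_rot: [0.701, 0.713, -0.003, -0.002]
ft_force: [-36.1, -10.9, 28.5]
opening: 0.0125
grip_force: 84.6
```

```bash
python3 -c "
from h import *
s=monitor.read_state();M=R.from_quat(s['eef_rot']).as_matrix();print(s['qpos'],s['ft_torque'],'yaw',np.degrees(np.arctan2(M[1,1],M[0,1])),M[:,2])"
```

```text
[ 0.01400877  0.29974266  1.72263024 -0.00267456  1.12660807 -0.00211178] [-2.08151941  5.50055506  0.40201311] yaw 0.9894956829106373 [-0.0073523  -0.00251826 -0.9999698 ]
```

Request:
servo_tool(
  deltas=[
    [[-0.05, -0.15, -0.1], [0, 0, 0]],
    [[-0.1, -0.35, -0.2], [0, 0, 0]],
    [[-0.1, -0.35, -0.2], [0, 0, 2]],
    [[-0.1, -0.35, -0.2], [0, 0, 4]],
    [[-0.1, -0.35, -0.2], [0, 0, 6]],
    [[-0.1, -0.35, -0.2], [0, 0, 8]],
    [[-0.1, -0.35, -0.2], [0, 0, 8]],
    [[-0.1, -0.35, -0.2], [0, 0, 8]],
  ],
)

```text
time: 17.25
ee_pos: [0.5071, 0.044, 0.1647]
eef_rot: [0.748, 0.663, 0.0, -0.0]
ft_force: [4.2, 6.9, -4.1]
opening: 0.013
grip_force: 125.7
```

```bash
python3 -c "
from h import *
s=monitor.read_state();M=R.from_quat(s['eef_rot']).as_matrix();print(s['qpos'],s['ft_torque'],'yaw',np.degrees(np.arctan2(M[1,1],M[0,1])),M[:,2])"
```

```text
[1.40988300e-02 2.93460314e-01 1.72814604e+00 1.30644114e-03
 1.11988110e+00 1.33556618e-01] [ 1.01279445 -0.45004003  1.34969772] yaw -6.877042149577831 [ 8.89504166e-05  1.17723128e-03 -9.99999303e-01]
```

Request:
servo_tool(
  deltas=[
    [[0, 0, 0], [0, 0, 0]],
    [[0, 0, 0], [0, 0, 0]],
    [[0, 0, 0], [0, 0, 0]],
    [[0, 0, 0], [0, 0, 0]],
    [[0, 0, -3], [0, 0, 0]],
    [[0, 0, -7.5], [0, 0, 0]],
    [[5, 0, -9.5], [0, 0, 0]],
    [[10, 0, -9.5], [0, 0, 0]],
  ],
  grip=8.5,
)

```text
time: 18.25
ee_pos: [0.5197, 0.1435, 0.2619]
eef_rot: [0.749, 0.663, 0.002, 0.001]
ft_force: [0.6, -1.0, -0.8]
opening: 0.0855
grip_force: 0.0
```

Request:
servo_tool(
  deltas=[
    [[5, -2, 0], [0, 0, 0]],
    [[9, -4, 0], [0, 0, 0]],
    [[9, -4, 0], [0, 0, 0]],
    [[9, -4, 0], [0, 0, 0]],
    [[9, -4, 0], [0, 0, 0]],
    [[9, -4, 0], [0, 0, 0]],
    [[9, -4, 0], [0, 0, 0]],
    [[9, -4, 0], [0, 0, 0]],
  ],
)

```text
time: 19.25
ee_pos: [0.4903, 0.2364, 0.2598]
eef_rot: [0.749, 0.663, 0.0, 0.0]
ft_force: [1.1, -0.5, 0.4]
opening: 0.085
grip_force: 0.0
```

```bash
python3 m.py top4.png; python3 -c "
from h import *
p,d=grab('side');cv2.imwrite('pics/s4.png',cv2.resize(p[130:330,150:430,::-1],None,fx=2.5,fy=2.5))"
```

```text
plane [-0.00057282  0.00094182  0.13107584] ang 0.0005728187129790528 z at tee 0.1308270266521658
n 260 z 0.17807599685850695
((0.5074146389961243, 0.04695092886686325), (0.0820719301700592, 0.013211903162300587), 89.83158111572266)
[0.50754534 0.047856   0.17781879] [ 0.01041115 -0.9999458 ] tee deg mod 180 179.40347455266223
[0.49027607 0.23646276 0.25978797]
```

View pics/top4.png

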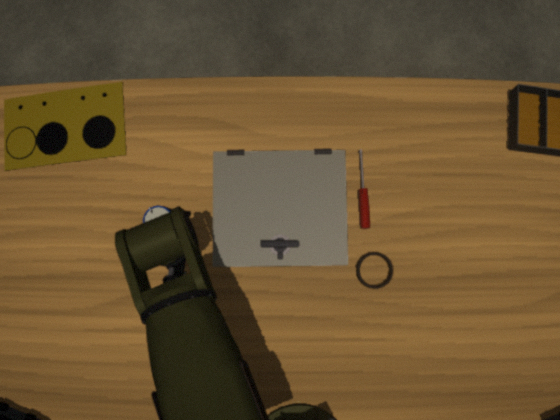

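View pics/s4.png

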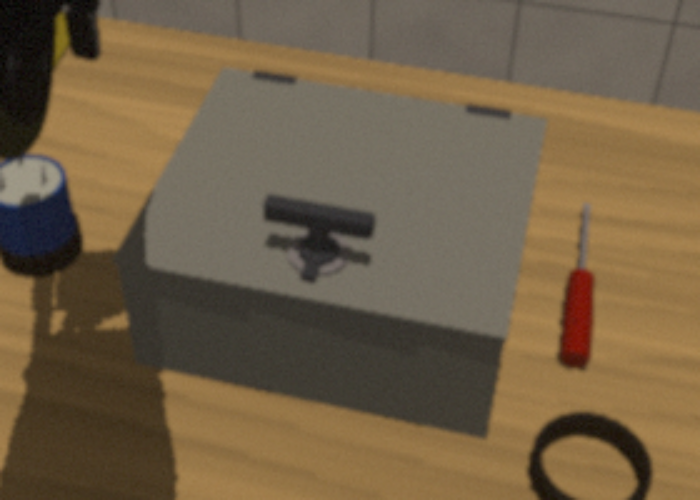

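The top view shows the bar parallel to the hinge at (280,244), with its nose at (280,257) pointing at the free edge. The door angle is about 0, so it is drawn tight. The side crop agrees: the door is level, the bystanders are in place and the gripper is clear.

```bash
python3 -c "
from rig import ticket
print(ticket.job_done())"
```

```text
the job is handed in; nothing more can be done
None
```

The cabinet door is shut and drawn tight: the T-handle was turned in two bites, with a fresh grip at about 98°, to its stop (about 179° in the last picture). The gripper is clear, the other things on the bench look unmoved, and the job is handed in.

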